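# Fit a sanding sleeve on the edge sander and let the keeper retain it

### The job

Fit the brown notched sanding sleeve on the upright spindle of the green edge sander: push the red spring keeper back with the side of the sleeve, slide the sleeve down the spindle while it holds the keeper open, and turn it until its notches drop over the two drive lugs so that it sits fully home. Let go with the sleeve home and the red keeper sprung fully back over its rim; leave the other things on the bench where they are.

Things in the scene. Friction and masses are not known exactly. Their poses are not given: they have to be found in the camera images.
- sleeve_mid (a point): Centre, half-way up, of the sanding sleeve, the only brown one: a tube 54 mm outside, 40 mm bore, 75 mm long, about 0.2 kg, with bright metal lip and foot. z runs up along the tube. It starts standing foot down on the bench. The foot has four open notches, 13 mm wide and 10 mm deep, 90 degrees apart, at this point's +x, -x, +y and -y.
- seat (a point): Centre of the round seat at the foot of the sander's spindle, where the sleeve's foot rests when home (sleeve centre 37.5 mm, rim 75 mm above it). It carries the sander's axes: z up along the spindle, y from the spindle towards the keeper. The sander is bolted down: a green housing whose top is 7 mm below this point, from -85 to +85 mm in x and -78 to +148 mm in y about the spindle.
- spindle_top (a point): Centre of the top of the upright steel spindle, 64 mm above the seat. Spindle diameter 37 mm, its top 5.5 mm tapering to 29 mm.
- lugs (a point): Point on the spindle's axis 8 mm above the seat, level with the tops of two opposite brass drive lugs, 9 mm wide, out to 26 mm from the axis. Their direction varies and is not given by these axes: find it by looking or by touch. A stiff brake keeps the spindle from turning. A sleeve on top of the lugs stops 8 mm above home; a turn of up to 45 degrees either way brings its notches over them.
- gate (a joint): Red spring keeper: a flat tongue 18 mm wide and 14 mm high that slides level, along the sander's y axis, in a dark steel guide. 0 = closed (sprung fully forward), grows as it is pushed back away from the spindle, up to 0.020 m. The spring needs about 2 N to start and 3 N at 10 mm.
- gate_tip (a point): Middle of the tongue's flat upright front face. Closed, it is 18 mm from the spindle's axis, overlapping the place of the sleeve's wall by 9 mm. Tongue underside 77 mm, top 91 mm above the seat: 27 mm higher than the spindle top, 2 mm above the rim of a home sleeve. Pressing on its flat top does not open it. The plain wall above the notches should bear on it (foot under 79 mm above the seat), or its edge may catch in a notch.
- guide (a point): Top middle of the keeper's guide, 97 mm above the seat and 90 mm from the spindle's axis; the guide is 44 mm wide and starts 67 mm from the axis. A black knob on the tongue behind it, 118 mm from the axis, reaches 112 mm above the seat.
- spare_mid (a point): Bystander: grey plain ring, 62 mm diameter, 55 mm high; point at its centre.
- wax_mid (a point): Bystander: yellow tin with a pale lid, 60 mm diameter, 60 mm high; point at its centre.
- hammer_grip (a point): Bystander: hammer lying on the bench; point at its grip.
- brush_grip (a point): Bystander: brush lying on the bench; point at its grip.
- last: Bystander: wooden shoe last, about 210 mm long, 85 mm high; point under its middle.
- driver_grip (a point): Bystander: screwdriver lying on the bench; point at its grip.
- sleeve: The same brown sleeve; this point is the centre of its foot.
Mind the look-alikes: they are no part of the job. What is shaped like the sleeve but purple or turquoise is not meant.

How it is judged:
On the way:
1. the sleeve is on the spindle, its foot at least 10 mm below the spindle's top, and its side holds the keeper open (horizontal distance between sleeve_mid and seat below 0.006 m and z of sleeve_mid in the frame of seat between 0.042 and 0.0915 m and angle between sleeve_mid's own z axis and vertical below 0.12 rad and value of joint gate above 0.005 m), for 0.1 s.
At the end, for the whole second after the job is handed in: The sleeve stands on the spindle, centred within 4 mm, upright within 0.06 rad, seated within 3 mm of home (notches over the lugs), at rest, and the red keeper is sprung forward over its rim to within 3 mm of closed (horizontal distance between sleeve_mid and seat below 0.004 m and z of sleeve_mid in the frame of seat between 0.034 and 0.0405 m and angle between sleeve_mid's own z axis and vertical below 0.06 rad and value of joint gate below 0.003 m and linear speed of sleeve below 0.02 m/s); the robot touches nothing.
It fails at once if another thing on the bench is moved more than 30 mm (distance of any of spare_mid, wax_mid, hammer_grip, brush_grip, last, driver_grip from where it was at the start of the episode above 0.03 m).
It also fails if it takes over 64 s, if anything falls off the work surface, if the arm or the gripper's body presses on something with over 40 N, if the wrist force passes 120 N, or if a joint passes its speed limit or range.

### The arm

A 7-joint arm with a two-finger parallel gripper is mounted at the origin on the work surface. World frame = base frame: x ahead of the robot, y to its left, z up, the work surface at z = 0. Lengths are in m, angles in rad, forces in N, time in s.
With the tool pointing down it reaches from about 0.4 to 0.85 m from the base axis. Payload 4.5 kg.
Tool frame: the origin (TCP) lies on the centre line of the jaws, within the pads' length; the fingertips stand r.tcp_to_tips ahead of it and the grasp point (between the pads) lies 11 mm behind it (r.tcp_to_tips is the distance from the TCP to the fingertips, in m); y points along the fingers, x is the direction in which the jaws open and shut, and the axes are right-handed (so a half turn about y gives the same grasp; the last joint's range is limited). The gripper opens to 88 mm and grips with 3 to 60 N. Pads are 18 mm wide; open, the fingers measure 123 mm over their backs; the gripper's body (75 mm by 187 mm) begins 45 mm behind the grasp point.
Start: joints at [1.188, 0.689, -0.195, 1.565, 0.157, 0.902, -0.215], TCP at [0.253, -0.572, 0.247] pointing down, gripper open.
Joint ranges: [-3.01, 3.01], [-0.46, 2.08], [-1.47, 1.51], [0.13, 2.56], [-1, 4.14], [0.04, 2.09], [-2.66, 2.66]. Speed limits (rad/s): [2.57, 2.57, 3.14, 3.14, 3.14, 3.14, 3.14].

### API

Orientations are given as a unit quaternion [x, y, z, w].
In Python, from plant import r gives the robot as it stands. The module is installed in compiled form; this text tells all that it offers.
- The arm moves only by the shell command python3 -m inch 'ROWS' [OPENING] [FORCE]. ROWS is text: rows parted by semicolons, each of 4 numbers parted by spaces: the shift along the tool's x, y, z in mm, then the turn about the tool's y in degrees. In form: x y z spin; .... A call has 1 to 10 rows; each row is the pose to reach, as a shift and turn from the pose commanded when the call began, along the tool's axes at that moment; what a row does not reach only later rows make up. A row lasts 1/10 s, in which the tool goes at most 50 mm and 8.59 degrees, less where a joint would pass 70% of its speed; a pose out of reach is approached as far as the arm can. A call with a gripper value outside its range is refused whole. OPENING is the gripper command: -1 is shut, 1 is fully open, values between are in proportion, set as the call begins (- or left out, the last holds). The fingers move at their own pace and stop on an object; FORCE is the grip in N (left out, the last holds). Time passes only in rows, so rows that repeat a pose let the fingers close. It gives the time, the measured TCP pose, the force and the opening at its end, in the units of the state.
- r.get_state(): the state, without advancing time (a new reading comes with each control period).
- r.snapshot(name): name is "scene" or "top"; returns a dict with "frame" (384x512x3 uint8, red, green, blue), "intrinsics" (3x3 intrinsics, pixels), "dist_coeffs" ([k1, k2, p1, p2, k3] as OpenCV has them; the pictures are not rectified), "R" (3x3) and "t" (3): a world point X has camera coordinates R X + t. Camera axes: x right, y down, z forward; pixel columns grow to the right and rows downward; lengths in m; the calibration is good to about 2 mm. A picture is of the moment at which its call begins. There is no depth.
- r.finish_job(): hands the job in, once; it reports no verdict.
Trained networks look in the newest picture that a camera, given by its name, has taken for a name from the list of things; names that differ only in an ending like _2 or _b are one class to them, and where a whole thing is asked for, a point or a joint stands for the part that bears it (a point fixed in the world has none). Each returns a list of dicts, best first, with "p" (0 to 1); they miss things now and then, are a little off and sometimes report something else, mostly with a low value. They report only what shows in the picture. A call takes as long as a camera call. They do not tell look-alikes from the thing itself.
- r.trace(camera, name): "region" (384x512 bool, what is visible of it) and "centre" ([row, column] in pixels, amid what is visible of it).
- r.tip_of(camera, name): "centre" ([row, column] in pixels: a listed point, or the origin of a listed thing).
The state is a dict: "clock": time; "q": joint angles; "qd": joint speeds; "joint_torque": joint torques, N m; "tool_pos": TCP position; "eef_rot": TCP orientation; "contact_force": force on the tool from outside, world axes, zero at the start; "moment": the same for the moment, N m; "opening": opening from 0.0 (shut) to 1.0 (fully open).
Only numpy, scipy, OpenCV 4.12 (cv2) and the standard library are available. Lean on these libraries where they do the work, as an engineer would, in place of code of your own. Each camera call takes 0.05 s, during which the arm holds its last target.

## Working session

There is one attempt and no reset: what is moved stays moved. The work goes in short steps, Python scripts to look and compute and a shell command to move; the robot and the scene stay as the last step left them, time stands still between calls to the robot, and variables do not carry over. Pictures are saved under pics/ and viewed, and the job is handed in when it is done.

```bash
mkdir -p pics
python3 - <<'E'
from plant import r
import cv2
s=r.get_state(); print({k:(v if not hasattr(v,'round') else v) for k,v in s.items()}, r.tcp_to_tips)
for n in("scene","top"):
    d=r.snapshot(n); cv2.imwrite(f"pics/{n}0.png",cv2.resize(d["frame"][:,:,::-1],(800,600)))
    print(n,d["intrinsics"],d["dist_coeffs"],d["R"],d["t"])
    for o in ["sleeve_mid","seat","spindle_top","lugs","gate_tip","guide","sleeve","spare_mid","wax_mid","last"]:
        print(o,[(round(float(x["p"]),2),[round(float(c),1) for c in x["centre"]]) for x in r.tip_of(n,o)])
E
```

```text
{'clock': 0.0, 'q': array([ 1.1877721 ,  0.68999221, -0.19450027,  1.56633094,  0.15729975,
        0.90249113, -0.21506845]), 'qd': array([-9.00365141e-04, -3.55272364e-04, -4.25357996e-04,  2.50762313e-04,
        7.25269531e-04,  7.38618652e-05,  7.80395791e-04]), 'joint_torque': array([ 8.84106885e-05, -5.27558362e+01, -1.26692556e+00, -1.53425235e+01,
       -5.26364415e-02,  6.46878878e-03,  1.54058671e-04]), 'tool_pos': array([ 0.25273845, -0.57095052,  0.24590802]), 'eef_rot': array([-0.59234248,  0.38626396, -0.38512837,  0.59296431]), 'contact_force': array([ 0.63317051, -0.4165034 , -0.29657915]), 'moment': array([-0.00087622, -0.00066519,  0.0163458 ]), 'opening': 0.9992117465588313} 0.008
scene [[413.20156379   0.         259.74870466]
 [  0.         413.20156379 193.25368825]
 [  0.           0.           1.        ]] [0.03230407 0.         0.         0.         0.        ] [[ 0.03266     0.9993118   0.01758556]
 [ 0.56192024 -0.00380847 -0.82718265]
 [-0.82654641  0.03689747 -0.56165791]] [ 5.04538070e-04 -2.11372006e-01  1.73105944e+00]
sleeve_mid [(0.98, [208.5, 288.
[... 652 characters left out ...]
   0.          0.        ] [[-0.00812522 -0.9999575   0.00435609]
 [-0.99752233  0.00780086 -0.06991665]
 [ 0.0698797  -0.00491338 -0.99754333]] [0.00843248 0.5787782  1.76709392]
sleeve_mid [(0.65, [231.5, 316.4]), (0.62, [195.3, 265.9]), (0.49, [170.9, 257.7]), (0.41, [181.3, 294.6]), (0.4, [205.4, 241.3])]
seat [(0.63, [192.4, 200.7])]
spindle_top [(0.71, [193.6, 196.1])]
lugs []
gate_tip [(0.64, [193.2, 198.2]), (0.48, [192.1, 194.4])]
guide [(0.86, [199.6, 173.9])]
sleeve [(0.68, [192.4, 267.4]), (0.59, [182.1, 295.0]), (0.57, [203.3, 240.9]), (0.44, [170.3, 257.7]), (0.42, [229.8, 316.0])]
spare_mid [(0.49, [206.3, 327.0])]
wax_mid [(0.66, [217.7, 287.4])]
last [(0.71, [134.1, 256.3])]
```

View pics/scene0.png

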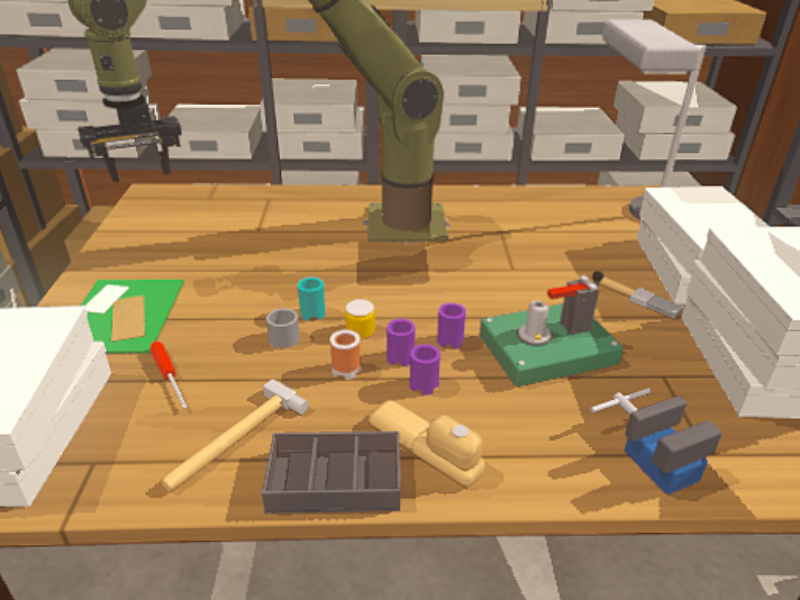

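View pics/top0.png

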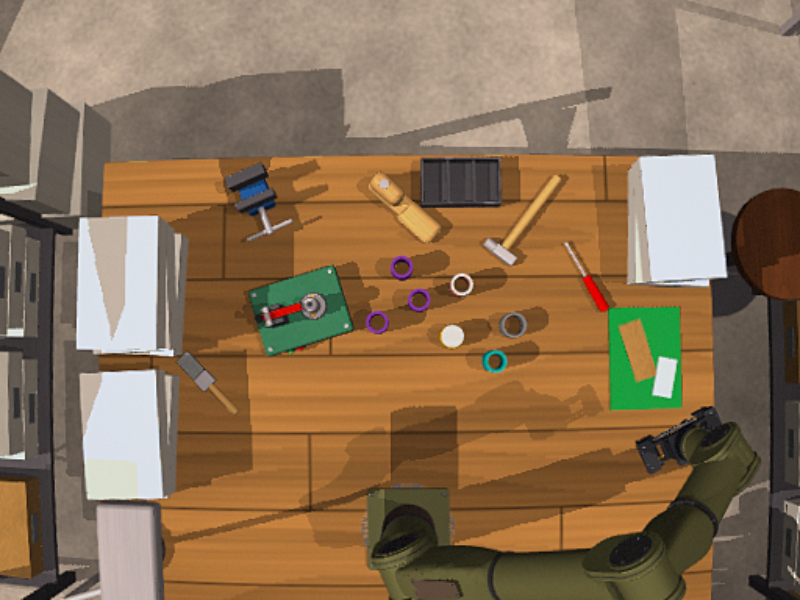

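Run:
```python
from plant import r
import cv2
d=r.snapshot("scene")["frame"][:,:,::-1]
cv2.imwrite("pics/scz.png",cv2.resize(d[150:310,170:410],(800,533),interpolation=cv2.INTER_CUBIC))
d=r.snapshot("top")["frame"][:,:,::-1]
cv2.imwrite("pics/tpz.png",cv2.resize(d[110:260,130:355],(800,533),interpolation=cv2.INTER_CUBIC))
```

```text
(no output)
```

View pics/scz.png

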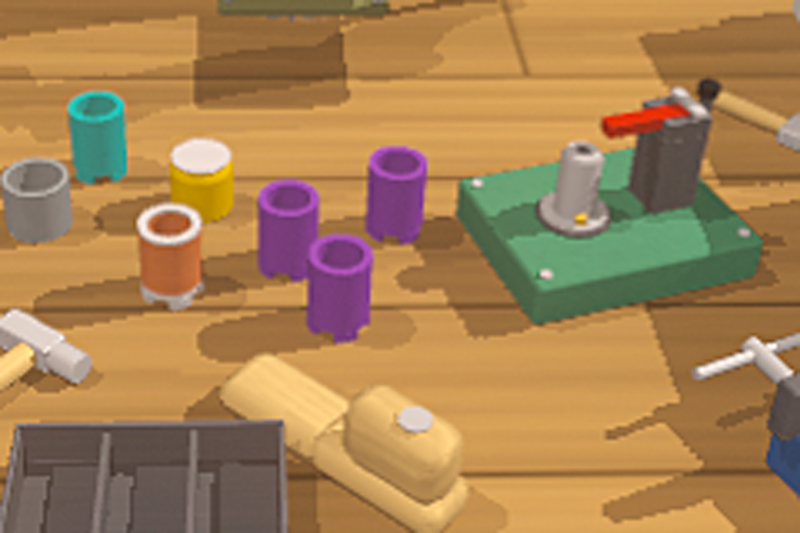

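View pics/tpz.png

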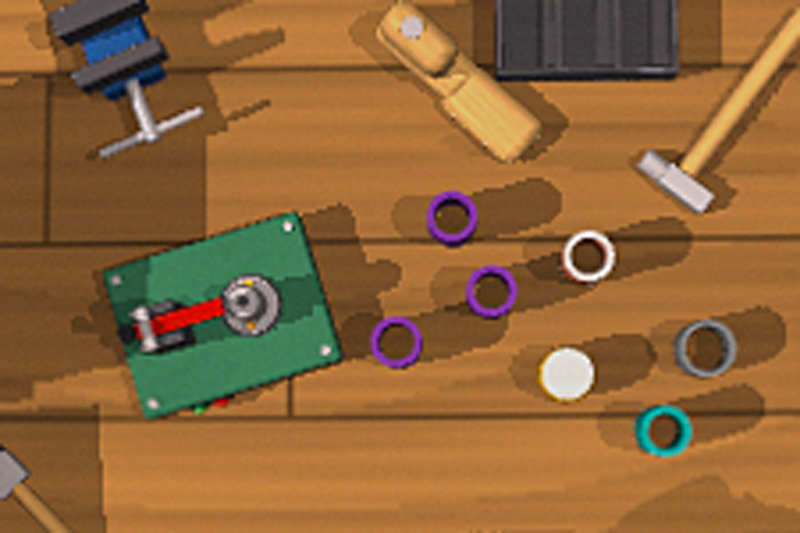

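The brown sleeve has the white-metal lip, at scene ≈(227,221) and top ≈(182,295) in [row, col]. The sander's keeper points image-left in the top view, and the brass lugs show at roughly the top and bottom of the spindle foot. Next I'll measure positions and look closer for the lug and notch directions.

```bash
cat > h.py <<'E'
import numpy as np, cv2
from scipy.optimize import least_squares
def cam(d): return np.array(d["intrinsics"]),np.array(d["dist_coeffs"]),np.array(d["R"]),np.array(d["t"])
def proj(d,X):
    K,D,R,t=cam(d); return cv2.projectPoints(np.atleast_2d(X).astype(float),cv2.Rodrigues(R)[0],t,K,D)[0][:,0]
def ray(d,uv):
    K,D,R,t=cam(d); p=cv2.undistortPoints(np.array([[uv]],float),K,D)[0,0]
    return -R.T@t, R.T@np.array([p[0],p[1],1])
def tri(obs): # [(d,(row,col))]
    f=lambda X:np.concatenate([proj(d,X)[0]-np.array(rc)[::-1] for d,rc in obs])
    s=least_squares(f,[.5,0,.1]); return s.x, np.abs(s.fun).max()
def atz(d,rc,z):
    o,v=ray(d,rc[::-1]); return o+v*(z-o[2])/v[2]
E
python3 - <<'E'
from plant import r
from h import *
S=r.snapshot("scene");T=r.snapshot("top")
P={}
for o in ["spindle_top","seat","gate_tip","guide","hammer_grip","brush_grip","driver_grip","spare_mid","wax_mid"]:
    a=r.tip_of("scene",o);b=r.tip_of("top",o)
    if a and b:
        X,e=tri([(S,a[0]["centre"]),(T,b[0]["centre"])]); print(o,X.round(4),round(e,1))
X,e=tri([(S,(228.9,222.8)),(T,(181.3,294.6))]);print("sleeve",X.round(4),e)
print(atz(T,(181.3,294.6),.0375), atz(S,(236.5,220.5),0))
def sv(n,d,r0,r1,c0,c1,k):
    cv2.imwrite(n,cv2.resize(d["frame"][r0:r1,c0:c1,::-1],None,fx=k,fy=k,interpolation=cv2.INTER_CUBIC))
sv("pics/z1.png",T,165,225,150,230,10); sv("pics/z2.png",S,170,245,300,400,8); sv("pics/z3.png",S,205,250,195,250,12); sv("pics/z4.png",T,165,200,275,315,14)
E
```

```text
spindle_top [0.5693 0.2289 0.1338] 0.1
seat [0.5645 0.225  0.0672] 1.7
gate_tip [ 0.5618  0.1341 -0.269 ] 39.2
guide [0.5444 0.3046 0.1618] 0.1
hammer_grip [ 0.739  -0.2742  0.0219] 0.7
brush_grip [0.3241 0.4765 0.0071] 0.7
spare_mid [ 0.5069 -0.2654  0.0373] 0.8
wax_mid [ 0.4679 -0.1117  0.0202] 1.5
sleeve [ 0.6119 -0.1313  0.0358] 1.3036183192629665
[ 0.61177135 -0.13622999  0.0375    ] [ 0.60363753 -0.13679462  0.        ]
```

View pics/z1.png

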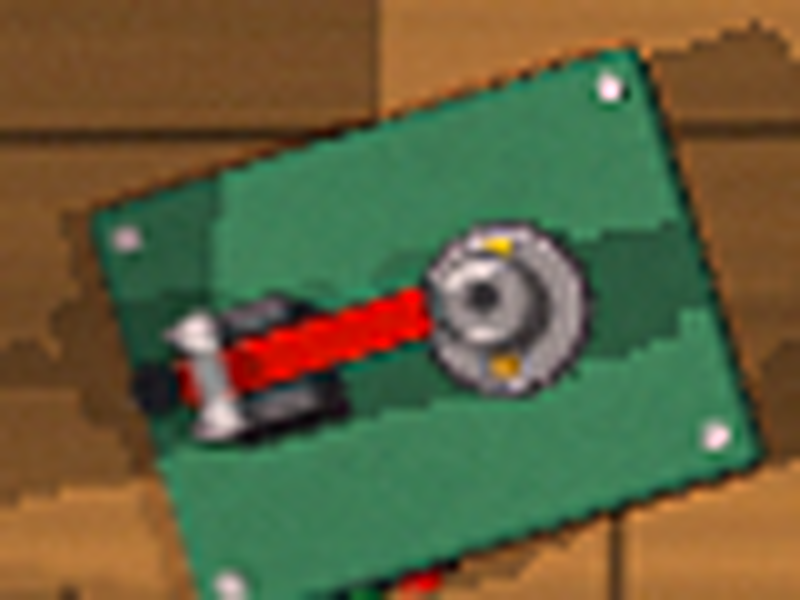

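View pics/z2.png

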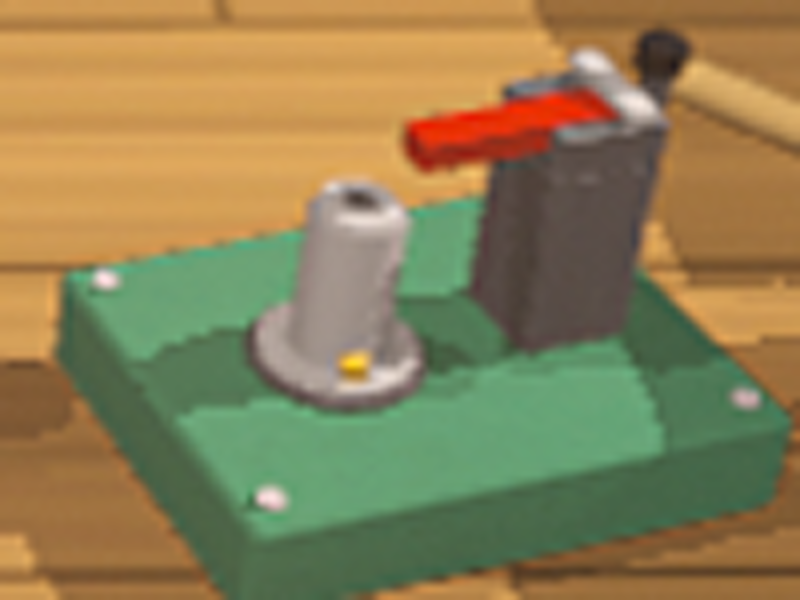

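View pics/z3.png

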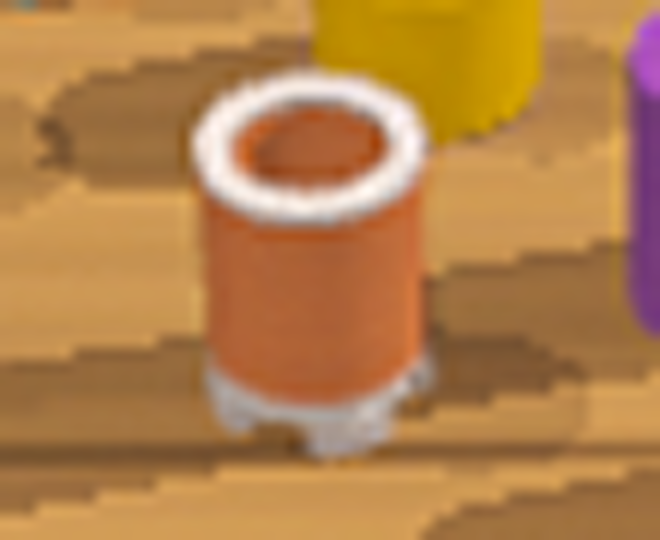

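View pics/z4.png

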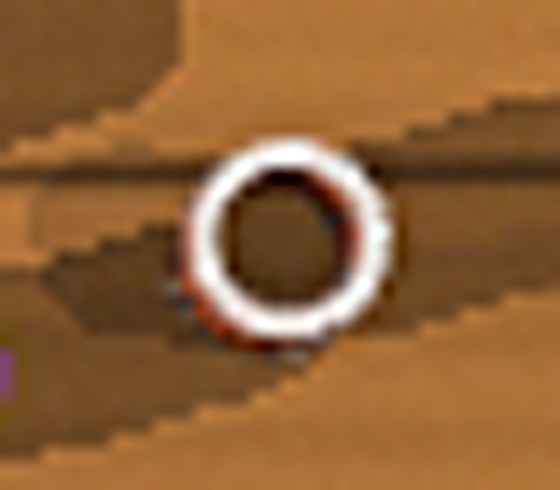

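Run:
```python
from plant import r
from h import *
S=r.snapshot("scene");T=r.snapshot("top")
def px(u,v,k,r0,c0): return np.array([(u+.5)/k-.5+c0,(v+.5)/k-.5+r0])
t=lambda u,v:px(u,v,10,165,150); s=lambda u,v:px(u,v,8,170,300)
obs=[(T,t(632,50),(85,-78,-7)),(T,t(95,212),(85,148,-7)),(T,t(762,460),(-85,-78,-7)),(T,t(483,294),(0,0,64)),(T,t(418,290),(9,18,91)),(T,t(432,335),(-9,18,91)),
(S,s(70,275),(-85,-78,-7)),(S,s(250,540),(85,-78,-7)),(S,s(790,425),(85,148,-7)),(S,s(358,197),(0,0,64)),(S,s(408,125),(-9,18,91))]
lug=[(T,t(500,243),1),(T,t(507,366),-1),(S,s(355,363),1)]
def W(p,X):
    c,si=np.cos(p[3]),np.sin(p[3]); X=np.array(X)/1e3
    return np.array([p[0]+c*X[0]-si*X[1],p[1]+si*X[0]+c*X[1],p[2]+X[2]])
def f(p):
    e=[proj(d,W(p,X))[0]-u for d,u,X in obs]
    for d,u,sg in lug:
        a=p[4]; e.append(proj(d,W(p,(sg*22*np.cos(a),sg*22*np.sin(a),8)))[0]-u)
    return np.concatenate(e)
q=least_squares(f,[.56,.22,.06,.2,0],loss="soft_l1",f_scale=.7)
print(q.x.round(4),np.degrees(q.x[3:])); print(f(q.x).reshape(-1,2).round(1).tolist())
# sleeve rim by brightness
def cen(d,z,name,guess):
    f=d["frame"].astype(int); m=(f.min(2)>190).astype(np.uint8)
    n,l,st,c=cv2.connectedComponentsWithStats(m)
    i=min(range(1,n),key=lambda i:np.hypot(*(c[i]-guess))+(0 if st[i,4]>40 else 99))
    cs,_=cv2.findContours((l==i).astype(np.uint8),cv2.RETR_EXTERNAL,cv2.CHAIN_APPROX_NONE)
    el=cv2.fitEllipse(max(cs,key=len)); print(name,el,st[i]); return el[0]
a=cen(S,.075,"S",(220.5,216.7));b=cen(T,.075,"T",(295,182))
print(tri([(S,a[::-1]),(T,b[::-1])]),atz(S,a[::-1],.075),atz(T,b[::-1],.075))
```

```text
[ 0.5588  0.2279  0.0515  0.2878 -0.2301] [ 16.49143574 -13.18217965]
[[0.5, -0.9], [-1.5, -0.0], [0.1, 0.4], [-0.1, 0.6], [0.1, -0.4], [0.1, -0.2], [-1.9, -0.5], [-0.0, 0.0], [1.6, -0.2], [0.2, 1.2], [-0.8, -0.1], [-0.2, 0.8], [-0.3, 0.0], [0.0, 0.2]]
S ((220.28878784179688, 216.86343383789062), (10.177845001220703, 17.929067611694336), 87.1615982055664) [211 212  19  11  71]
T ((295.16351318359375, 181.6484375), (12.587699890136719, 12.958416938781738), 157.2478790283203) [289 175  14  14  50]
(array([ 0.60700098, -0.13476496,  0.07585059]), np.float64(0.09188154851239005)) [ 0.60591251 -0.13464871  0.075     ] [ 0.60708162 -0.13518585  0.075     ]
```

```bash
cat > rend.py <<'E'
from h import *
def foot_poly(ang,x,y,z0):
    # outer foot silhouette curve: lower boundary of wall at r=27 with notches
    a=np.radians(np.arange(0,361,1)); h=np.degrees(np.arcsin(6.5/27))
    d=(np.degrees(a)-ang+45)%90-45
    z=np.where(np.abs(d)<h,.010,0)
    return np.c_[x+.027*np.cos(a),y+.027*np.sin(a),z0+z],a
E
python3 - <<'E'
from plant import r
from rend import *
S=r.snapshot("scene")
x,y=.6065,-.135
tiles=[]
for ang in [None,0,15,30,45,60,75]:
    im=cv2.resize(S["frame"][225:250,205:240,::-1],None,fx=11,fy=11,interpolation=cv2.INTER_CUBIC)
    if ang is not None:
        P,a=foot_poly(ang,x,y,0); uv=proj(S,P); uv=((uv-[205,225]+.5)*11-.5)
        cx=np.cos(a)>-0.05
        for i in range(len(a)-1):
            if cx[i]: cv2.line(im,tuple(uv[i].astype(int)),tuple(uv[i+1].astype(int)),(255,0,0),1)
        cv2.putText(im,str(ang),(5,20),0,.6,(0,0,0),1)
    tiles.append(im)
tiles.append(tiles[0])
g=np.vstack([np.hstack(tiles[i:i+2]) for i in range(0,8,2)])
print(g.shape); cv2.imwrite("pics/n1.png",cv2.resize(np.hstack([g[:550],g[550:]]),(800,286) if 0 else (800,int(800*550/1540))))
cv2.imwrite("pics/n2.png",np.vstack([np.hstack(tiles[0:2]),np.hstack(tiles[2:4])])); cv2.imwrite("pics/n3.png",np.vstack([np.hstack(tiles[4:6]),np.hstack(tiles[6:8])]))
E
```

```text
(1100, 770, 3)
```

View pics/n2.png

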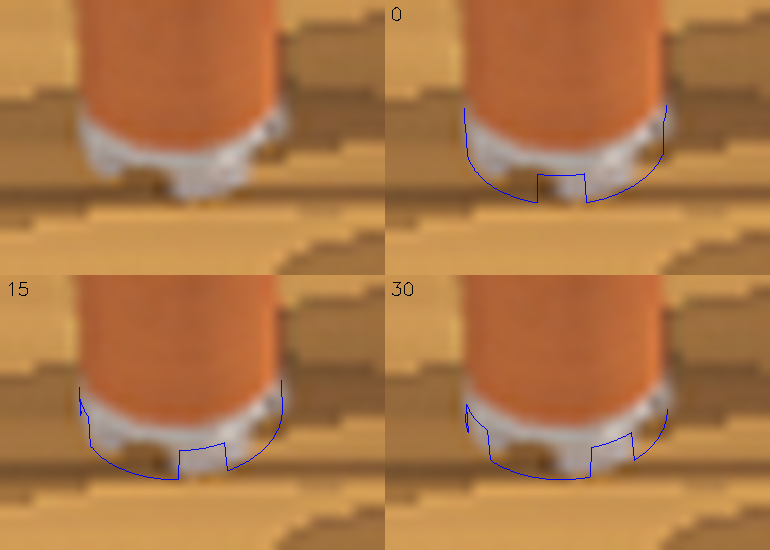

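View pics/n3.png

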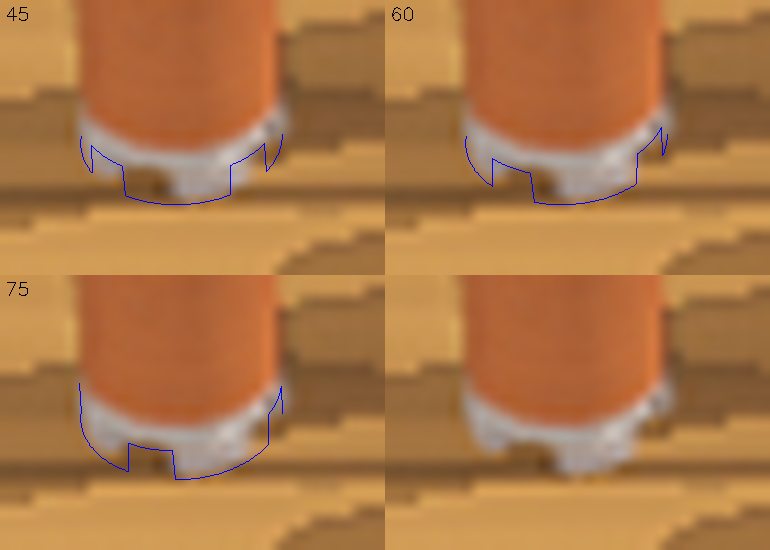

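```bash
cat > go.py <<'E'
import sys,numpy as np
from plant import r
from scipy.spatial.transform import Rotation as Ro
s=r.get_state(); R=Ro.from_quat(s["eef_rot"]).as_matrix(); p=s["tool_pos"]
ja=np.degrees(np.arctan2(R[1,0],R[0,0]))
print("t",round(s["clock"],2),"pos",p.round(4),"jaw",round(ja,2),"ydir",R[:,1].round(3),"F",s["contact_force"].round(1),"M",s["moment"].round(2),"op",round(s["opening"],3))
if len(sys.argv)>4:
    T=np.array([float(v) for v in sys.argv[1:4]]); 
    d=R.T@(T-p)*1e3; sp=-((float(sys.argv[4])-ja+90)%180-90)
    print("shift",d.round(1),"spin",round(sp,1))
E
python3 go.py 0.6068 -0.135 0.150 -6.5; python3 go.py 0.6068 -0.135 0.049 -6.5
```

```text
t 2.35 pos [ 0.2531 -0.5715  0.2467] jaw -66.12 ydir [ 0. -0. -1.] F [-0.1 -0.1  0.9] M [-0.   -0.01 -0.01] op 1.001
shift [-255.9   96.7  500.2] spin -59.6
t 2.35 pos [ 0.2531 -0.5715  0.2467] jaw -66.12 ydir [ 0. -0. -1.] F [-0.1 -0.1  0.9] M [-0.   -0.01 -0.01] op 1.001
shift [-255.9  197.7  500.2] spin -59.6
```

```bash
python3 -m inch '-18 0 35 -6; -36 0 70 -12; -54 0 105 -18; -72 0 140 -24; -90 5 175 -30; -108 10 210 -36; -126 20 245 -42; -144 30 280 -48; -162 40 315 -54; -180 50 350 -59.6' 1 25; python3 go.py 0.6068 -0.135 0.150 -6.5
```

```text
clock: 3.35
tool_pos: [0.5012, -0.2641, 0.1965]
eef_rot: [0.706, -0.039, 0.039, -0.706]
contact_force: [1.2, -0.6, -0.0]
opening: 0.999
t 3.35 pos [ 0.5012 -0.2641  0.1965] jaw -6.3 ydir [ 0. -0. -1.] F [ 1.2 -0.6 -0. ] M [-0.08 -0.11 -0.03] op 0.999
shift [ 90.8  46.5 139.9] spin 0.2
```

```bash
python3 -m inch '23 10 35 0; 46 20 70 0; 68 30 105 0; 91 40 140 0.2; 91 40 140 0.2; 91 40 140 0.2'
python3 - <<'E'
from plant import r
from h import *
S=r.snapshot("scene");T=r.snapshot("top")
a=cv2.resize(S["frame"][150:270,150:310,::-1],(800,600),interpolation=cv2.INTER_CUBIC);cv2.imwrite("pics/a1.png",a)
a=cv2.resize(T["frame"][130:240,230:370,::-1],(760,597),interpolation=cv2.INTER_CUBIC);cv2.imwrite("pics/a2.png",a)
E
python3 go.py 0.6068 -0.135 0.049 -6.5
```

```text
clock: 3.95
tool_pos: [0.6067, -0.1354, 0.1563]
eef_rot: [-0.706, 0.041, -0.04, 0.706]
contact_force: [-0.8, -0.8, -0.1]
opening: 1.0
t 4.05 pos [ 0.6057 -0.1383  0.1567] jaw -6.82 ydir [-0.001 -0.002 -1.   ] F [ 0.  -0.1 -0.2] M [-0.07 -0.07  0.01] op 1.004
shift [  0.7 107.7   3.6] spin -0.3
```

View pics/a1.png

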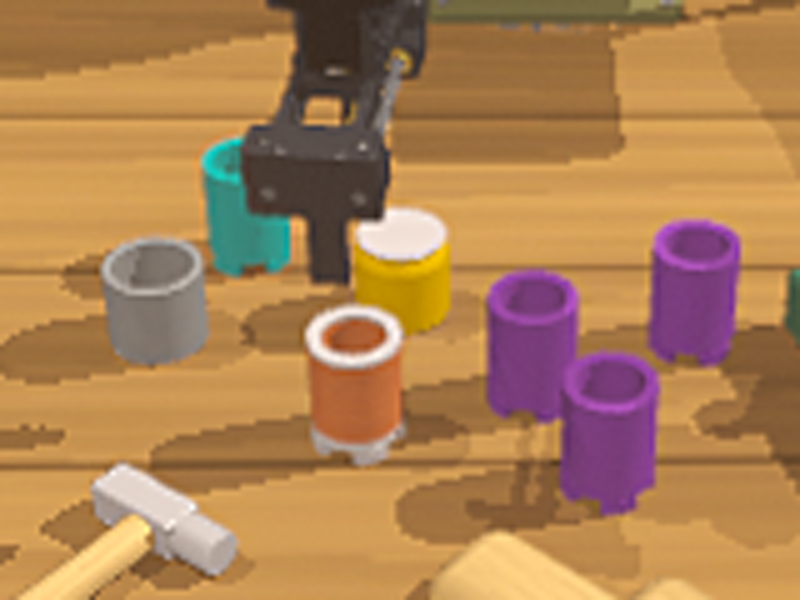

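View pics/a2.png

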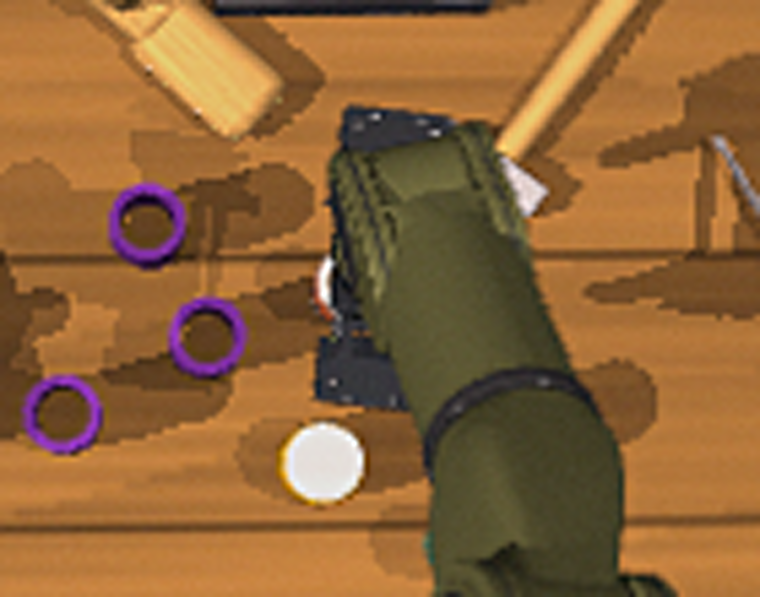

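```bash
python3 -m inch '0 35 0 0; 0 70 0 0; 0 107 0 0; 0 107 0 0; 0 107 0 0; 0 107 0 0' ; python3 go.py 0.6068 -0.135 0.049 -6.5
```

```text
clock: 4.65
tool_pos: [0.6078, -0.1374, 0.0519]
eef_rot: [0.706, -0.041, 0.043, -0.706]
contact_force: [0.9, 0.8, 0.3]
opening: 0.997
t 4.65 pos [ 0.6078 -0.1374  0.0519] jaw -6.8 ydir [ 0.003 -0.001 -1.   ] F [0.9 0.8 0.3] M [ 0.01 -0.05  0.07] op 0.997
shift [-1.3  2.9  2.3] spin -0.3
```

```bash
python3 -m inch '-1 3 2 0; -1 3 2 0; -1 3 2 0' ; python3 go.py 0.6068 -0.135 0.049 -6.5;  python3 -m inch '0 0 0 0; 0 0 0 0; 0 0 0 0; 0 0 0 0; 0 0 0 0; 0 0 0 0' -1 25; python3 go.py 0.6068 -0.135 0.049 -6.5
```

```text
clock: 4.95
tool_pos: [0.6061, -0.1343, 0.0475]
eef_rot: [0.706, -0.041, 0.042, -0.706]
contact_force: [-1.1, -0.6, 0.4]
opening: 0.997
t 4.95 pos [ 0.6061 -0.1343  0.0475] jaw -6.7 ydir [ 0.001 -0.    -1.   ] F [-1.1 -0.6  0.4] M [-0.04 -0.1   0.02] op 0.997
shift [ 0.8 -1.5 -0.6] spin -0.2
clock: 5.55
tool_pos: [0.6061, -0.1344, 0.0468]
eef_rot: [0.706, -0.041, 0.042, -0.706]
contact_force: [0.8, -0.3, -0.9]
opening: 0.611
t 5.55 pos [ 0.6061 -0.1344  0.0468] jaw -6.72 ydir [ 0.001 -0.    -1.   ] F [ 0.8 -0.3 -0.9] M [-0.03 -0.21 -0.02] op 0.611
shift [ 0.8 -2.2 -0.5] spin -0.2
```

```bash
python3 -m inch '0 -40 0 0; 0 -80 0 0; 0 -125 0 0; 0 -125 0 0'; python3 go.py 0.5846 0.1417 0.170 16.5
```

```text
clock: 5.95
tool_pos: [0.6094, -0.1344, 0.1774]
eef_rot: [0.706, -0.038, 0.045, -0.706]
contact_force: [0.7, 0.8, -1.8]
opening: 0.609
t 5.95 pos [ 0.6094 -0.1344  0.1774] jaw -6.74 ydir [ 0.011 -0.001 -1.   ] F [ 0.7  0.8 -1.8] M [-0.02 -0.22  0.06] op 0.609
shift [-57.2   6.9 271.2] spin -23.2
```

```bash
python3 -m inch '-6 0 30 -3; -12 0 65 -6; -20 0 100 -9; -28 0 135 -12; -36 0 170 -15; -44 0 205 -18; -51 0 240 -21; -56 0 265 -23; -57 1 271 -23; -57 1 271 -23'; python3 -m inch '0 0 0 0; 0 0 0 0; 0 0 0 0; 0 0 0 0';  python3 go.py 0.5846 0.1417 0.170 16.5;python3 - <<'E'
from plant import r
from h import *
S=r.snapshot("scene");T=r.snapshot("top")
a=cv2.resize(S["frame"][140:250,270:410,::-1],(764,600),interpolation=cv2.INTER_CUBIC);cv2.imwrite("pics/b1.png",a)
a=cv2.resize(T["frame"][150:230,140:250,::-1],(800,582),interpolation=cv2.INTER_CUBIC);cv2.imwrite("pics/b2.png",a)
E
```

```text
clock: 6.95
tool_pos: [0.58, 0.1419, 0.1697]
eef_rot: [0.7, 0.1, -0.101, -0.7]
contact_force: [-0.2, -0.7, -2.8]
opening: 0.612
clock: 7.35
tool_pos: [0.5811, 0.1404, 0.1707]
eef_rot: [0.7, 0.1, -0.1, -0.7]
contact_force: [-0.8, -0.3, -1.4]
opening: 0.612
t 7.35 pos [0.5811 0.1404 0.1707] jaw 16.19 ydir [ 0.    -0.001 -1.   ] F [-0.8 -0.3 -1.4] M [ 0.   -0.13  0.03] op 0.612
shift [3.8 0.7 0.3] spin -0.3
```

View pics/b1.png

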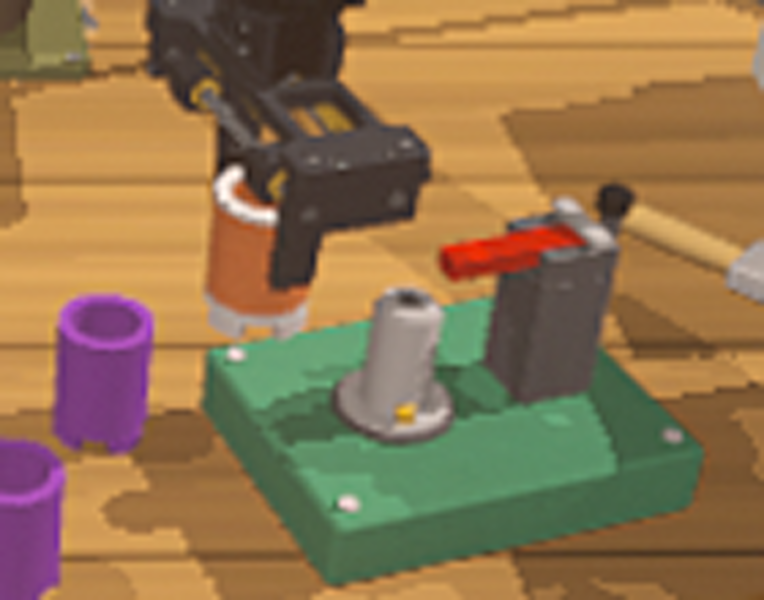

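View pics/b2.png

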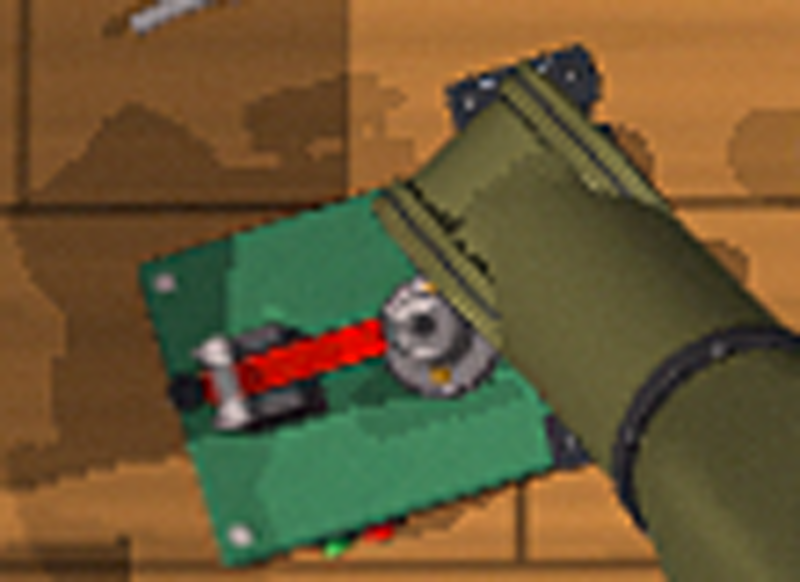

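```bash
cat > ov.py <<'E'
import sys
from plant import r
from rend import *
p=[float(v) for v in sys.argv[1:5]] # x y zseat yawdeg ; sleeve x y footz notchang
sl=[float(v) for v in sys.argv[5:9]]; la=float(sys.argv[9]); out=sys.argv[10]
c0,r0,c1,r1=290,140,390,215
if len(sys.argv)>11: c0,r0,c1,r1=map(int,sys.argv[11].split(","))
k=8
S=r.snapshot("scene")
im=cv2.resize(S["frame"][r0:r1,c0:c1,::-1],None,fx=k,fy=k,interpolation=cv2.INTER_CUBIC)
y=np.radians(p[3]); Rz=np.array([[np.cos(y),-np.sin(y),0],[np.sin(y),np.cos(y),0],[0,0,1]])
W=lambda X:(Rz@(np.atleast_2d(X)/1e3).T).T+np.array(p[:3])
def pl(P,col):
    uv=((proj(S,P)-[c0,r0]+.5)*k-.5)
    cv2.polylines(im,[(uv*16).astype(np.int32).reshape(-1,1,2)],False,col,1,cv2.LINE_AA,4)
a=np.radians(np.arange(0,361,5)); circ=lambda R,z:np.c_[R*np.cos(a),R*np.sin(a),0*a+z]
for R,z in((14.5,64),(18.5,58.5),(18.5,0)): pl(W(circ(R,z)),(255,0,0))
pl(W([(85,-78,-7),(85,148,-7),(-85,148,-7),(-85,-78,-7),(85,-78,-7)]),(255,0,0))
pl(W([(9,60,91),(9,18,91),(-9,18,91),(-9,60,91)]),(255,0,0));pl(W([(9,18,91),(9,18,77),(-9,18,77),(-9,18,91)]),(255,255,0))
for sg in(0,180):
    q=np.radians(la+sg-p[3]);e=np.array([np.cos(q),np.sin(q)]);n=np.array([-e[1],e[0]])
    pl(W([(*(e*rr+n*w),8) for rr,w in((18.5,4.5),(26,4.5),(26,-4.5),(18.5,-4.5))]),(255,0,255))
if sl[2]>-1:
    P,_=foot_poly(sl[3],sl[0],sl[1],sl[2]); pl(P,(0,0,0))
    t=circ(27,75)/1e3+np.array(sl[:3]); pl(t,(0,0,0))
cv2.imwrite(out,im)
E
python3 ov.py .559 .228 .0515 16.5 .5811 .1404 .1237 3 3.3 pics/c1.png
```

```text
(no output)
```

View pics/c1.png

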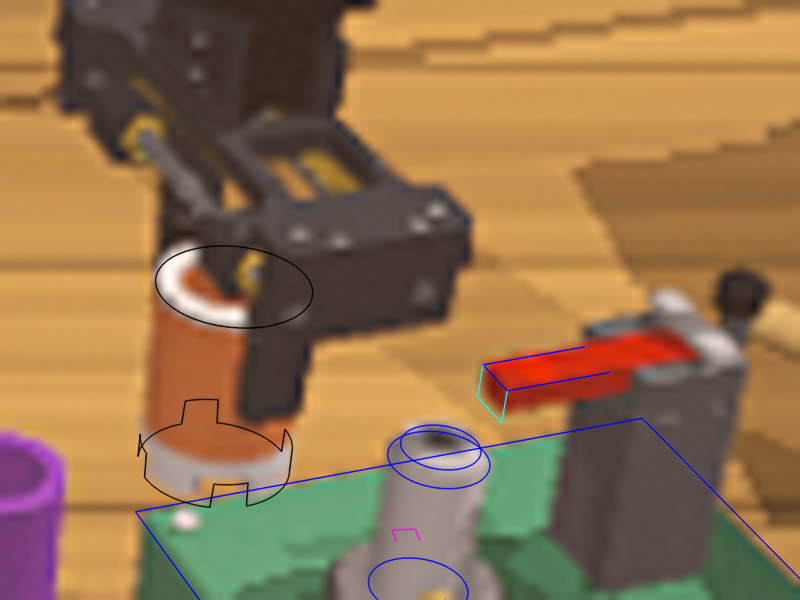

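```bash
python3 ov.py .559 .228 .0535 16.5 .5811 .1404 .1237 3 3.3 pics/c2.png 305,160,405,235
```

```text
(no output)
```

View pics/c2.png

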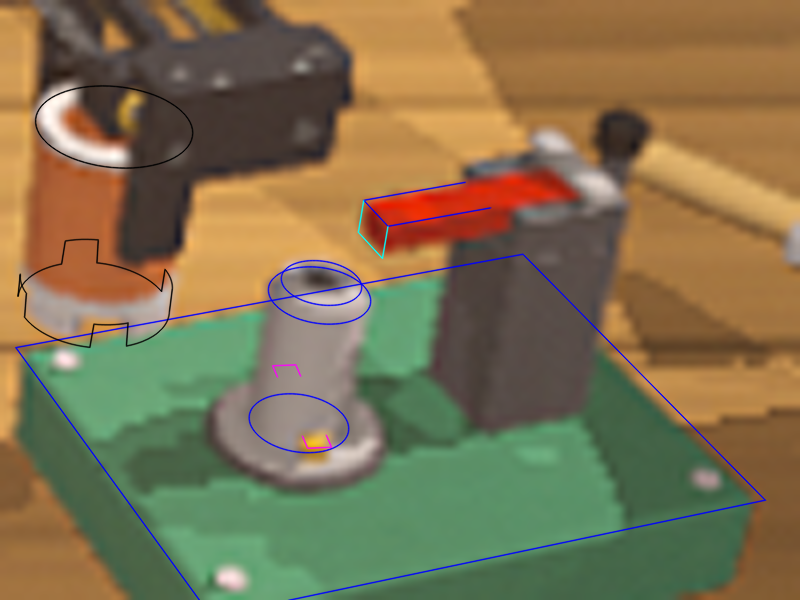

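```bash
python3 go.py 0.559 0.2275 0.170 16.3;  python3 -m inch '3 0 12 0; 4 0 25 0; 4 0 38 0; 4 0 48 0; 4 0 48 0; 4 0 48 0'; python3 go.py 0.559 0.2275 0.170 16.3
```

```text
t 7.55 pos [0.5809 0.1413 0.1708] jaw 16.26 ydir [ 0. -0. -1.] F [ 0.1  0.  -1.3] M [ 0.01 -0.12  0.04] op 0.613
shift [ 3.1  0.8 88.9] spin -0.0
clock: 8.15
tool_pos: [0.5711, 0.1888, 0.1707]
eef_rot: [0.7, 0.1, -0.1, -0.7]
contact_force: [1.1, 0.6, -2.2]
opening: 0.609
t 8.15 pos [0.5711 0.1888 0.1707] jaw 16.33 ydir [-0.    -0.001 -1.   ] F [ 1.1  0.6 -2.2] M [-0.05 -0.12  0.02] op 0.609
shift [-0.7  0.6 40.5] spin 0.0
```

```bash
python3 -m inch '0 0 12 0; 0 0 24 0; 0 0 34 0; 0 0 38 0; 0 0 40 0; 0 0 40 0; 0 0 40 0'; python3 go.py 0.559 0.2275 0.170 16.3; python3 ov.py .559 .2275 .053 16.5 .559 .2275 -2 3 3.3 pics/d1.png 310,140,400,215
python3 - <<'E'
from plant import r
from h import *
T=r.snapshot("top")
cv2.imwrite("pics/d2.png",cv2.resize(T["frame"][150:230,140:250,::-1],(800,582),interpolation=cv2.INTER_CUBIC))
E
```

```text
clock: 8.85
tool_pos: [0.5603, 0.226, 0.1707]
eef_rot: [0.7, 0.1, -0.1, -0.7]
contact_force: [0.3, -1.8, -0.4]
opening: 0.609
t 8.85 pos [0.5603 0.226  0.1707] jaw 16.22 ydir [ 0.    -0.001 -1.   ] F [ 0.3 -1.8 -0.4] M [-0.57 -0.21  0.01] op 0.609
shift [-0.8  0.7  1.8] spin -0.1
```

View pics/d1.png

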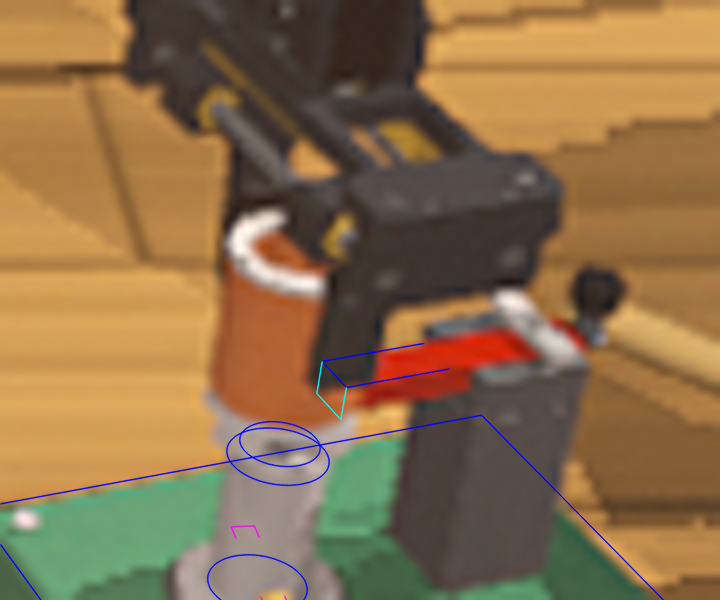

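View pics/d2.png

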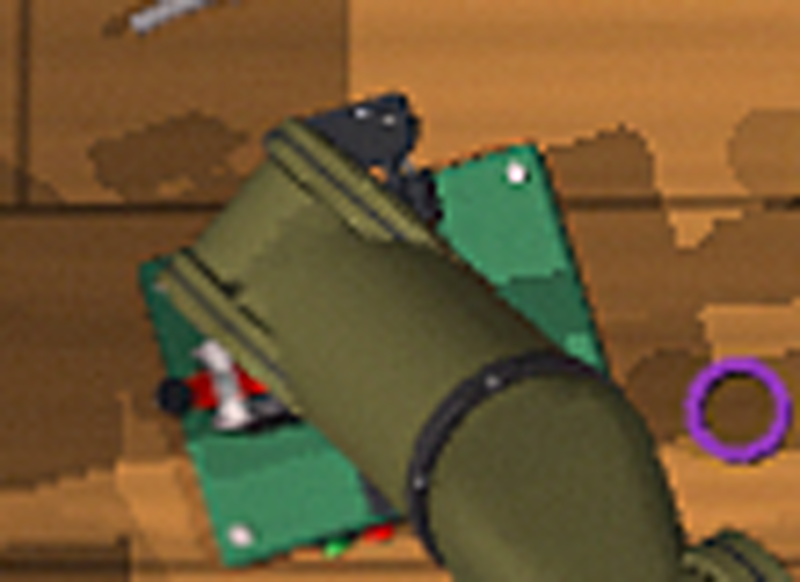

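```bash
python3 -m inch '-0.5 0 1.5 0; -0.5 2 1.5 0; -0.5 4 1.5 0; -0.5 6 1.5 0; -0.5 8 1.5 0; -0.5 8 1.5 0'; python3 go.py 0.559 0.2275 0.170 16.3
```

```text
clock: 9.55
tool_pos: [0.5591, 0.2282, 0.1623]
eef_rot: [0.7, 0.1, -0.1, -0.7]
contact_force: [1.9, -2.1, -2.1]
opening: 0.613
t 9.55 pos [0.5591 0.2282 0.1623] jaw 16.28 ydir [-0. -0. -1.] F [ 1.9 -2.1 -2.1] M [-0.63 -0.39 -0.03] op 0.613
shift [-0.2 -7.7 -0.6] spin -0.0
```

```bash
python3 -m inch '0 2 0 0; 0 4 0 0; 0 6 0 0; 0 6 0 0'; python3 go.py 0.559 0.2275 0.170 16.3
```

```text
clock: 9.95
tool_pos: [0.5591, 0.2283, 0.1564]
eef_rot: [0.7, 0.1, -0.1, -0.7]
contact_force: [1.6, -3.6, -0.5]
opening: 0.608
t 9.95 pos [0.5591 0.2283 0.1564] jaw 16.28 ydir [-0. -0. -1.] F [ 1.6 -3.6 -0.5] M [-0.6  -0.36 -0.02] op 0.608
shift [ -0.3 -13.6  -0.7] spin -0.0
```

```bash
python3 -m inch '0 2 0 0; 0 3 0 0; 0 4 0 0; 0 4 0 0'; python3 go.py 0.559 0.2275 0.170 16.3
```

```text
clock: 10.35
tool_pos: [0.5591, 0.2283, 0.1526]
eef_rot: [0.7, 0.1, -0.1, -0.7]
contact_force: [1.3, -3.8, -1.8]
opening: 0.613
t 10.35 pos [0.5591 0.2283 0.1526] jaw 16.28 ydir [-0. -0. -1.] F [ 1.3 -3.8 -1.8] M [-0.68 -0.32 -0.02] op 0.613
shift [ -0.3 -17.4  -0.8] spin -0.0
```

```bash
python3 -m inch '0 3 -0.3 0; 0 6 -0.3 0; 0 8 -0.3 0; 0 8 -0.3 0'; python3 go.py 0.559 0.2275 0.170 16.3;python3 ov.py .559 .2275 .053 16.5 .559 .2275 -2 3 3.3 pics/e1.png 310,140,400,215
```

```text
clock: 10.75
tool_pos: [0.5591, 0.2279, 0.1442]
eef_rot: [0.7, 0.1, -0.1, -0.7]
contact_force: [1.2, -1.9, -2.9]
opening: 0.607
t 10.75 pos [0.5591 0.2279 0.1442] jaw 16.28 ydir [-0. -0. -1.] F [ 1.2 -1.9 -2.9] M [-0.6  -0.33 -0.03] op 0.607
shift [ -0.2 -25.8  -0.4] spin -0.0
```

View pics/e1.png

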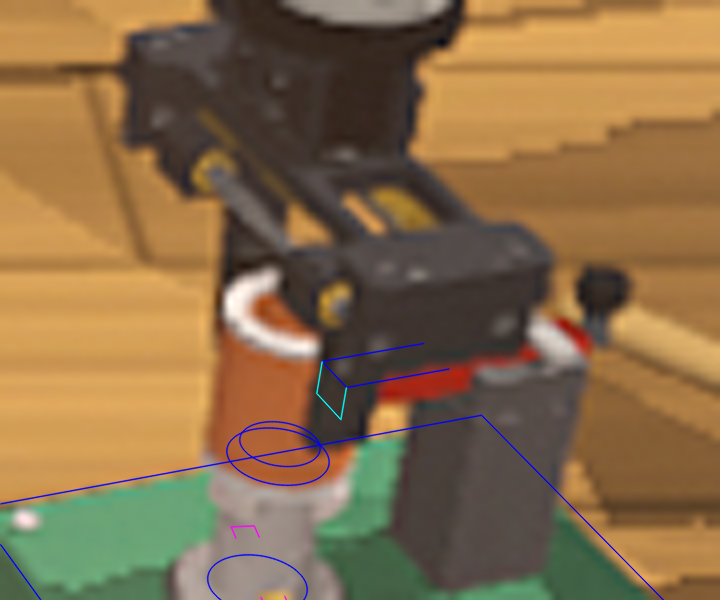

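The sleeve is threaded on the spindle with the keeper held open. Next I lower it to just above the lugs.

```bash
python3 -m inch '0 5 0 0; 0 10 0 0; 0 15 0 0; 0 20 0 0; 0 25 0 0; 0 29 0 0; 0 29 0 0'; python3 go.py 0.559 0.2275 0.1 16.3
```

```text
clock: 11.5
tool_pos: [0.5589, 0.2279, 0.1149]
eef_rot: [0.7, 0.1, -0.101, -0.7]
contact_force: [0.8, -2.5, -3.7]
opening: 0.612
t 11.5 pos [0.5589 0.2279 0.1149] jaw 16.29 ydir [-0.001 -0.001 -1.   ] F [ 0.8 -2.5 -3.7] M [-0.55 -0.34  0.01] op 0.612
shift [ 0.  14.9 -0.4] spin -0.0
```

```bash
python3 -m inch '0 2 0 0; 0 4 0 0; 0 6 0 0; 0 7 0 0; 0 7 0 0'; python3 go.py 0.559 0.2275 0.1 16.3
```

```text
clock: 12.0
tool_pos: [0.5593, 0.2281, 0.1086]
eef_rot: [0.7, 0.1, -0.1, -0.7]
contact_force: [1.3, -2.9, -0.9]
opening: 0.607
t 12.0 pos [0.5593 0.2281 0.1086] jaw 16.28 ydir [ 0. -0. -1.] F [ 1.3 -2.9 -0.9] M [-0.53 -0.35 -0.02] op 0.607
shift [-0.4  8.6 -0.5] spin -0.0
```

```bash
python3 -m inch '0 1 0 0; 0 2 0 0; 0 3 0 0; 0 3 0 0'; python3 go.py 0.559 0.2275 0.1 16.3
```

```text
clock: 12.4
tool_pos: [0.5592, 0.228, 0.1056]
eef_rot: [0.7, 0.1, -0.1, -0.7]
contact_force: [1.0, -3.0, -0.7]
opening: 0.607
t 12.4 pos [0.5592 0.228  0.1056] jaw 16.28 ydir [ 0. -0. -1.] F [ 1.  -3.  -0.7] M [-0.48 -0.28 -0.03] op 0.607
shift [-0.4  5.6 -0.4] spin -0.0
```

```bash
python3 -m inch '0 1 0 0; 0 2 0 0; 0 2 0 0'; python3 go.py 0.559 0.2275 0.1 16.3;  python3 -m inch '0 1 0 0; 0 2 0 0; 0 2 0 0'; python3 go.py 0.559 0.2275 0.1 16.3
```

```text
clock: 12.7
tool_pos: [0.5592, 0.228, 0.1035]
eef_rot: [0.7, 0.1, -0.1, -0.7]
contact_force: [1.3, -2.2, -0.9]
opening: 0.612
t 12.7 pos [0.5592 0.228  0.1035] jaw 16.28 ydir [-0. -0. -1.] F [ 1.3 -2.2 -0.9] M [-0.45 -0.29 -0.  ] op 0.612
shift [-0.3  3.5 -0.4] spin -0.0
clock: 13.0
tool_pos: [0.5591, 0.228, 0.1015]
eef_rot: [0.7, 0.1, -0.1, -0.7]
contact_force: [1.3, -2.9, -3.1]
opening: 0.607
t 13.0 pos [0.5591 0.228  0.1015] jaw 16.28 ydir [-0. -0. -1.] F [ 1.3 -2.9 -3.1] M [-0.48 -0.26 -0.03] op 0.607
shift [-0.3  1.5 -0.4] spin -0.0
```

```bash
for i in 1; do python3 -m inch '0 1 0 0; 0 2 0 0; 0 2 0 0'; done; python3 go.py 0.559 0.2275 0.1 16.3;python3 ov.py .559 .2275 .053 16.5 .559 .2275 -2 3 3.3 pics/f1.png 310,150,400,225
```

```text
clock: 13.3
tool_pos: [0.5588, 0.2288, 0.0995]
eef_rot: [-0.7, -0.1, 0.101, 0.7]
contact_force: [0.2, -0.8, -1.8]
opening: 0.609
t 13.3 pos [0.5588 0.2288 0.0995] jaw 16.33 ydir [-0.001  0.001 -1.   ] F [ 0.2 -0.8 -1.8] M [-0.22 -0.16  0.02] op 0.609
shift [-0.2 -0.5 -1.3] spin 0.0
```

View pics/f1.png

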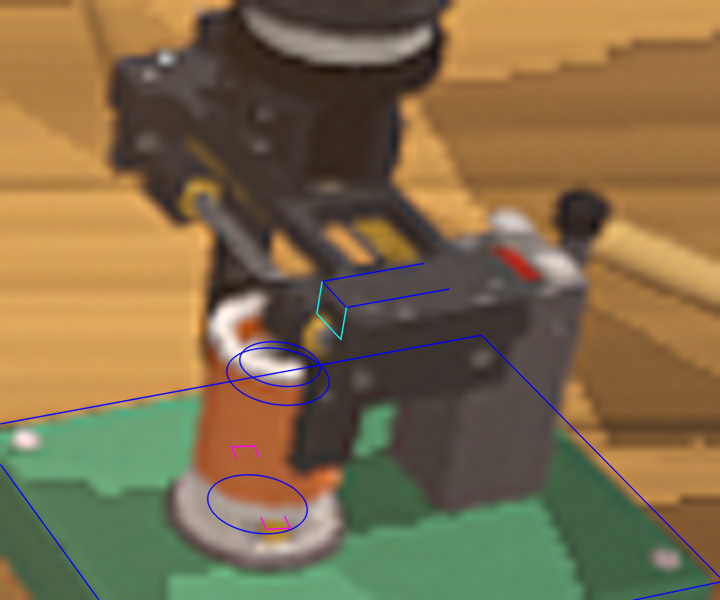

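```bash
python3 -m inch '0 1 0 0; 0 1 0 0; 0 1 0 0'; python3 go.py 0.559 0.2275 0.1 16.3;  python3 -m inch '0 1 0 0; 0 1 0 0;0 1 0 0'; python3 go.py 0.559 0.2275 0.1 16.3
```

```text
clock: 13.65
tool_pos: [0.559, 0.2286, 0.0988]
eef_rot: [-0.7, -0.1, 0.1, 0.7]
contact_force: [0.0, -0.3, -1.2]
opening: 0.607
t 13.65 pos [0.559  0.2286 0.0988] jaw 16.3 ydir [-0.     0.001 -1.   ] F [ 0.  -0.3 -1.2] M [-0.03 -0.02 -0.01] op 0.607
shift [-0.3 -1.2 -1. ] spin 0.0
clock: 13.95
tool_pos: [0.559, 0.2286, 0.0987]
eef_rot: [-0.7, -0.1, 0.1, 0.7]
contact_force: [-2.5, -1.0, 5.9]
opening: 0.61
t 13.95 pos [0.559  0.2286 0.0987] jaw 16.3 ydir [ 0.     0.001 -1.   ] F [-2.5 -1.   5.9] M [-0.19  0.51  0.04] op 0.61
shift [-0.4 -1.3 -1.1] spin 0.0
```

```bash
python3 -m inch '0 -1 0 0; 0 -1 0 0; 0 -1 0 0; 0 -1 0 0; 0 -1 0 0; 0 -1 0 0' 0.85;  python3 -m inch '0 -15 0 0; 0 -40 0 0; 0 -70 0 0; 0 -110 0 0; 0 -150 0 0; 0 -150 0 0'; python3 -m inch '0 0 -40 0; 0 0 -80 0; 0 0 -120 0; 0 0 -160 0; 0 0 -200 0; 0 0 -240 0; 0 0 -240 0; 0 0 -240 0'; python3 go.py;python3 ov.py .559 .2275 .053 16.5 .559 .2275 -2 3 3.3 pics/g1.png 310,150,400,225
python3 - <<'E'
from plant import r
from h import *
T=r.snapshot("top")
cv2.imwrite("pics/g2.png",cv2.resize(T["frame"][165:225,150:230,::-1],None,fx=10,fy=10,interpolation=cv2.INTER_CUBIC))
E
```

```text
clock: 14.55
tool_pos: [0.5592, 0.228, 0.0986]
eef_rot: [0.7, 0.1, -0.1, -0.7]
contact_force: [-1.3, 0.0, 0.5]
opening: 0.924
clock: 15.15
tool_pos: [0.5619, 0.2304, 0.2555]
eef_rot: [-0.698, -0.104, 0.096, 0.702]
contact_force: [1.1, 0.9, -0.2]
opening: 0.926
clock: 15.95
tool_pos: [0.6262, -0.0034, 0.2486]
eef_rot: [-0.7, -0.099, 0.099, 0.7]
contact_force: [0.7, 1.2, -0.1]
opening: 0.926
t 15.95 pos [ 0.6262 -0.0034  0.2486] jaw 16.15 ydir [-0.  0. -1.] F [ 0.7  1.2 -0.1] M [ 0.03 -0.07 -0.02] op 0.926
```

View pics/g1.png

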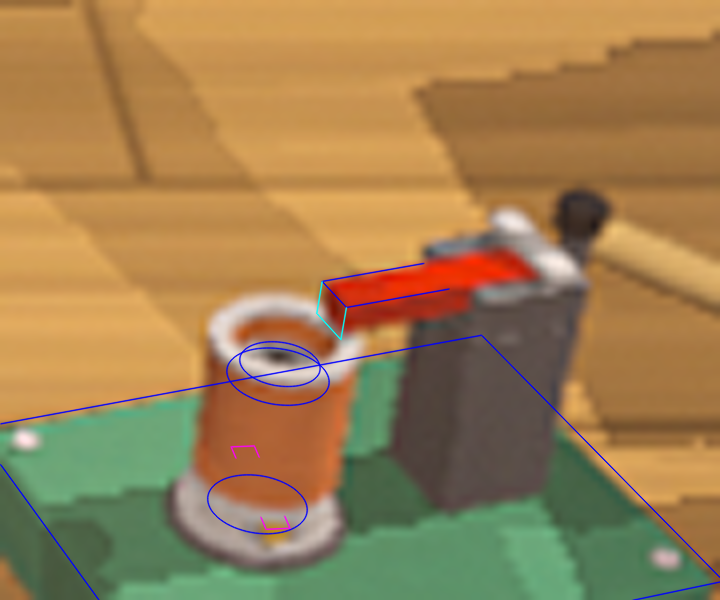

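View pics/g2.png

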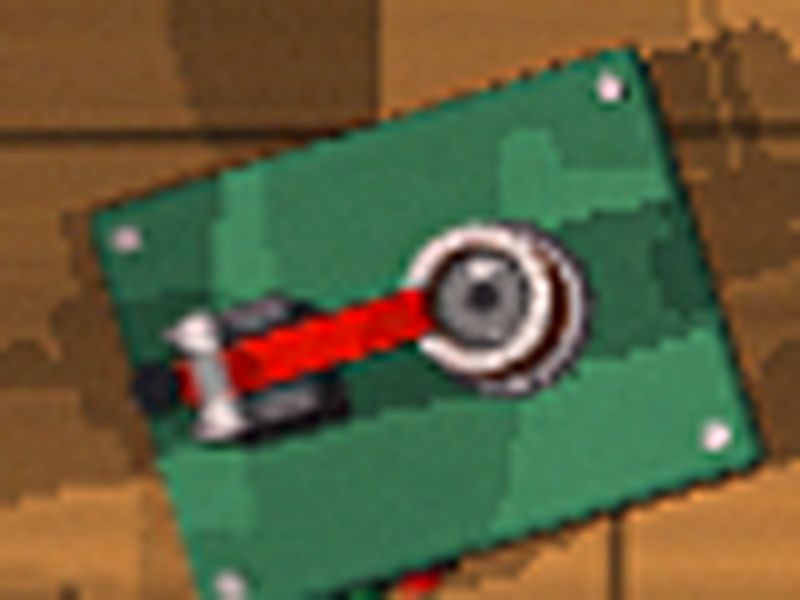

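The keeper's tip is back at its starting pixels (top zoom, about (425,312)), lying over the rim. The sleeve stands upright at home, with brass showing in its front notch. The arm is clear, so I'll hand in.

```bash
python3 -m inch '0 0 0 0; 0 0 0 0; 0 0 0 0'; python3 -c "
from plant import r
print(r.finish_job())"
```

```text
clock: 16.35
tool_pos: [0.6263, -0.0014, 0.2488]
eef_rot: [-0.7, -0.101, 0.101, 0.7]
contact_force: [0.2, -0.3, 0.1]
opening: 0.922
the job is handed in; nothing more can be done
None
```

The brown sleeve is on the spindle and fully home, and I let go with the red keeper sprung back over its rim. I handed the job in at about 16 s of the 64 s allowed; handing in gives no verdict.

**What I did:** I gripped the sleeve, turned it about 23° on the way so its notches lined up with the lugs, and pushed the keeper back with its side. It then slid down the spindle with the keeper held open. The notches went straight over the lugs, so no searching turn was needed.

**Checks that agreed:**
- **Seating:** the side force from the keeper dropped from about 3 N to zero just before the sleeve touched bottom. A firm stop followed at about the home height I had worked out.
- **Keeper:** in the last top picture its tip is at the same pixels as when it was closed at the start.
- **Sleeve:** it stands upright and centred on the spindle, with brass showing in the front notch.
- **Arm:** it is clear of everything, with about zero contact force.

**Checks that were weaker:**
- **Camera height:** my camera estimates of the seat height spread by a few mm, and the spindle-top network read about 15 mm too high. I relied on touch and the keeper's release for the final height instead.
- **Other things on the bench:** I did not measure them again at the end. The arm felt no contact with them along the way.

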